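# Dry-stroke check of a clasp-wire bender

### The arm

A 7-joint arm with a two-finger parallel gripper is mounted at the origin on a cart in front of the work surface, level with it; the furniture and walls round the work are solid. World frame = base frame: x ahead of the robot, y to its left, z up, the work surface at z = 0. Lengths are in m, angles in rad, forces in N, time in s.
With the tool pointing down it reaches from about 0.425 to 0.95 m from the base axis. Payload 4.7 kg.
Tool frame: the origin (TCP) lies at the very end of the fingers, on their centre line; the grasp point (between the pads) lies 19 mm behind it; z points along the fingers, y is the line along which they close (so a half turn about z gives the same grasp; the last joint's range is limited). The gripper opens to 85 mm and grips with 20 to 120 N. Pads are 22 mm wide; open, the fingers measure 114 mm over their backs; the gripper's body (76 mm by 85 mm) begins 54 mm behind the grasp point. The pads swing forward as they close: fully open they stand 13 mm farther back than shut.
Start: joints at [1.207, 0.469, -0.049, 1.532, 0.024, 1.141, -0.082], TCP at [0.222, -0.638, 0.231] pointing down, gripper open.
Joint ranges: [-2.59, 2.59], [-0.33, 1.99], [-1.39, 1.29], [0.1, 2.45], [-1.04, 4.18], [0.21, 1.99], [-2.66, 2.66]. Speed limits (rad/s): [2.57, 2.57, 3.14, 3.14, 3.14, 3.14, 3.14].

### API

Orientations are given as a 3x3 rotation matrix whose columns are the frame's x, y, z axes.
In Python, from station import manip gives the robot as it stands.
- The arm moves only by the tool play_rows, never from a script. Its argument "commands" is a list of rows, each a list of 3 entries, a list of its own where there are three numbers: the shift along the tool's x, y, z in units of 0.2 m (1.0 is 0.2 m), then the turn, a rotation vector about the tool's x, y, z in units of 2 rad (1.0 is 2 rad), then the opening, from -1 (shut) to 1 (fully open). A call has 1 to 12 rows; each row is the pose to reach, as a shift and turn from the pose commanded when the call began, along the tool's axes at that moment; what a row does not reach only later rows make up. A row lasts 1/12 s, in which the tool goes at most 41.7 mm and 7.16 degrees, less where a joint would pass 70% of its speed; a pose out of reach is approached as far as the arm can. A call with a number of a shift or a turn outside -1 to 1 is refused whole. A call with a gripper value outside its range is refused whole. The fingers move at their own pace and stop on an object; the grip force is fixed at half the most. Time passes only in rows, so rows that repeat a pose let the fingers close. It gives the time, the measured TCP pose, the force, the opening and the grip force at its end, in the units of the state.
- manip.observe(): the state, without advancing time (a new reading comes with each control period).
- manip.camera(name): name is "side" or "top" or "wrist"; returns the picture (480x640x3 uint8, red, green, blue); there is no depth.
- manip.calibration(name): a dict with "fx", "fy", "cx", "cy" (pixels), "R" (3x3) and "t" (3): a world point X has camera coordinates R X + t. Camera axes: x right, y down, z forward; pixel columns grow to the right and rows downward; lengths in m; the calibration is good to about 2 mm. A picture is of the moment at which its call begins: read the wrist's pose just before it. calibration takes no time and is no camera call; for the wrist camera it gives the pose at the moment of the call.
- manip.hand_in(): hands the job in; it is judged then, once.
The state is a dict: "clock": time; "joint_pos": joint angles; "qd": joint speeds; "joint_torque": joint torques, N m; "eef_pos": TCP position; "tcp_rot": TCP orientation; "contact_force": force on the tool from outside, world axes, zero at the start; "ft_torque": the same for the moment, N m; "opening": finger opening in m; "grip_force": force on a finger pad.
Only numpy, scipy, OpenCV 4.12 (cv2) and the standard library are available. Lean on these libraries where they do the work, as an engineer would, in place of code of your own. Each camera call takes 0.05 s, during which the arm holds its last target. There are 200 camera calls.

### The job

Give the wire bender its dry-stroke check: draw its locking bolt back as far as it goes, then with the outside of your fingers gently press the hand lever in towards the fixed bar until it will go no further, and let it spring right back out. If the lever stopped short of the bar, leave the bolt drawn back, ready for work; if it went all the way to the bar, its stop screw has backed off, so push the bolt fully home again to lock the lever. Only push with the fingers: do not grip the lever or the bolt, do not force anything, and leave the things lying round the bender where they are.

Things in the scene. Friction and masses are not known exactly. Their poses are not given: they have to be found in the camera images.
- wire_bender: Bench bender for clasp wire, fixed; origin on the table, z up. In its frame (mm): grey plate x -125..180, y -81..31, 10 thick; fixed bar along x, centre y -30, x -155..30, z 36..54, with rubber sleeve x -159..-75. Lever on the bar's +y side, same height. Pivot pin x 30, y -12, top z 83; fence x 58..92, y 15..27, top z 63; bolt guides at x 106 and 166, top z 49. Nothing is higher than 90.
- lever (a joint): Hand lever (rad), pivot about z at x 30, y -12 mm of the bender: 0 = at rest, fully out, 0.38 rad off the bar's line; grows as it is pressed in; 0.38 = its sleeve lies on the bar's. It stops at the stop screw, or at the bar if the screw is set too far back. A spring (3 N at the handle at rest, 6 N in) brings it back by itself. Bolt home: about 7 mm of play at the handle.
- lever_grip (a point): Centre of the outer face of the lever's black rubber sleeve (84 long, 18 wide, 22 mm high), at z = 45 mm, 150 mm from the pivot; turns with the lever. x points along the lever to the pivot, y out of the face, away from the bar: press on this face, towards -y. The lever's inner steel face, which meets the stop screw, is at y = -15 mm here. Below is only table and plate edge.
- stop_tip (a point): Rounded tip (8 mm thick) of the knurled stop screw through the bar, pointing at the lever, 85 mm from its pivot, z = 45 mm; does not give. In the bender's frame x = -55 mm, y from -31 to -7 mm: above -18 mm the lever stops at the screw, with a gap between the sleeves of about 1.7 times the amount above -18; below -18 mm the lever reaches the bar.
- bolt (a joint): Locking bolt (joint, m): 0 = fully home, beside the lever's tail, lever locked; 0.026 = fully drawn back, lever free. It slides along the bender's x, drawn back towards +x, and stays where it is left; pushing it takes about 2 N. It can go home only while the lever is at rest.
- bolt_knob (a point): Centre of the top of the bolt's upright black knob, 12 mm thick, top at z = 88 mm, free down to z = 52 mm; moves with the bolt. Bender frame: x = 118 mm with the bolt home, 144 mm drawn back, y = -19.5 mm.
- paste_tin: Round tin of polishing paste with a red lid, 58 x 26 mm high, loose on the lever's side of the bender; leave alone. Origin centre of its underside.
- model: Dark dental arch model on a plaster base, 60 x 68 x 28 mm, loose behind the bar; leave alone. Origin centre of its underside.
- strip_box: Flat blue card box, 42 x 62 x 16 mm, loose behind the bar; leave alone. Origin centre of its underside.
- bur_block: Aluminium block of burs, 34 x 75 x 52 mm, loose behind the bolt; leave alone. Origin centre of its underside.
- handpiece: Black micromotor handpiece, 28 x 177 x 28 mm, lying loose on the bolt's side; leave alone. Origin centre of its underside, long axis y.

How it is judged:
By the outcome, as a careful person would: the job done as asked, in the order asked, and still so for the second after the job is handed in, with the robot touching nothing.
It also fails if it takes over 58 s, if anything falls off the work surface, if the arm or the gripper's body presses on something with over 40 N, if the wrist force passes 120 N, or if a joint passes its speed limit or range.

## Working session

There is one attempt and no reset: what is moved stays moved. The work goes in short steps, Python scripts to look and compute and a tool call to move; the robot and the scene stay as the last step left them, time stands still between calls to the robot, and variables do not carry over. Pictures are saved under pics/ and viewed, at most 10 in all, crops included, and the job is handed in when it is done.

Besides the shell and the picture viewer there is one more tool, called after "Emit:" as name([rows], argument=value, ...), one row to a line, values as JSON. play_rows: Moves the arm, as the interface text tells. Shifts and turns lie within -1 to 1; 1 stands for 0.2 m of shift or 2 rad of turn. Its arguments: {"type":"object","properties":{"commands":{"type":"array"}},"required":["commands"]}

```bash
mkdir -p pics; python3 - <<'E'
from station import manip
import cv2
s=manip.observe();print({k:s[k] for k in("clock","eef_pos","tcp_rot","contact_force","opening")})
for n in("top","side"):
    cv2.imwrite(f"pics/{n}1.png",manip.camera(n)[:,:,::-1]);print(n,manip.calibration(n))
E
```

```text
{'clock': 0.0, 'eef_pos': array([ 0.22159994, -0.63697904,  0.23025698]), 'tcp_rot': array([[ 9.44479042e-01,  3.28570905e-01, -7.06628768e-04],
       [ 3.28571657e-01, -9.44477300e-01,  1.81568091e-03],
       [-7.08149116e-05, -1.94705075e-03, -9.99998102e-01]]), 'contact_force': array([ 0.41634647, -0.20966409, -0.190543  ]), 'opening': 0.08560008024643229}
top {'fx': 484.22774070445416, 'fy': 484.22774070445416, 'cx': 326.3063537965675, 'cy': 238.1494480028683, 'R': array([[ 0.0183098 , -0.99964786, -0.01920681],
       [-0.99900473, -0.0175098 , -0.04102382],
       [ 0.04067306,  0.01993883, -0.99897355]]), 't': array([0.24760728, 0.62188437, 0.98487555])}
side {'fx': 601.6240921511637, 'fy': 601.6240921511637, 'cx': 313.0439732572093, 'cy': 237.19775325546772, 'R': array([[ 0.99837768, -0.05619466,  0.00917437],
       [-0.02488966, -0.57563714, -0.81732636],
       [ 0.05121048,  0.81577205, -0.57610194]]), 't': array([-0.58897275,  0.2484519 ,  0.84989311])}
```

View pics/top1.png

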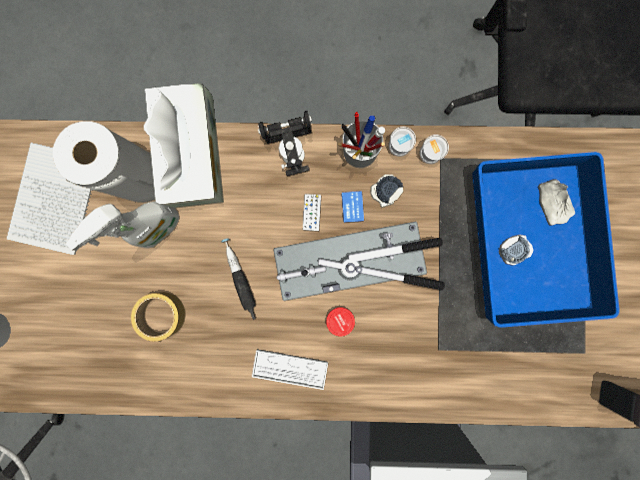

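View pics/side1.png

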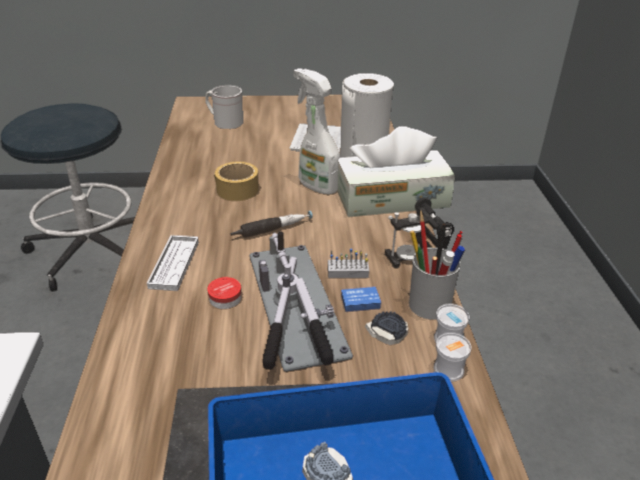

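Top view: the bender is at about (350,262). Its bolt end is on the left (world +y), the lever on the near side and the bar on the far side. The tin is at (341,321) and the handpiece at (240,280). I'll enlarge both views.

```bash
python3 - <<'E'
import cv2
a=cv2.imread("pics/top1.png")[215:305,262:452];cv2.imwrite("pics/topc.png",cv2.resize(a,None,fx=4,fy=4,interpolation=cv2.INTER_CUBIC))
a=cv2.imread("pics/side1.png")[225:370,240:360];cv2.imwrite("pics/sidec.png",cv2.resize(a,None,fx=4,fy=4,interpolation=cv2.INTER_CUBIC))
E
```

```text
(no output)
```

View pics/topc.png

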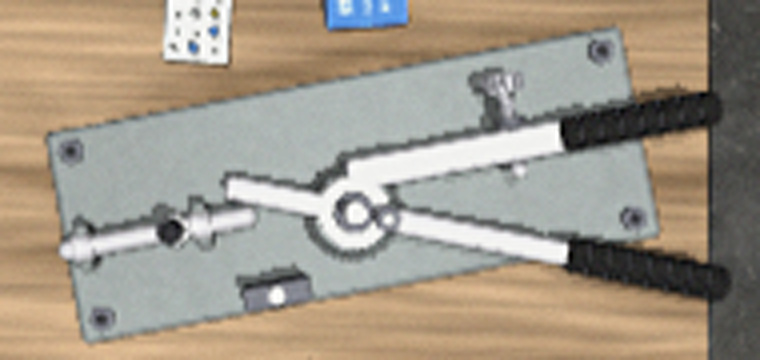

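View pics/sidec.png

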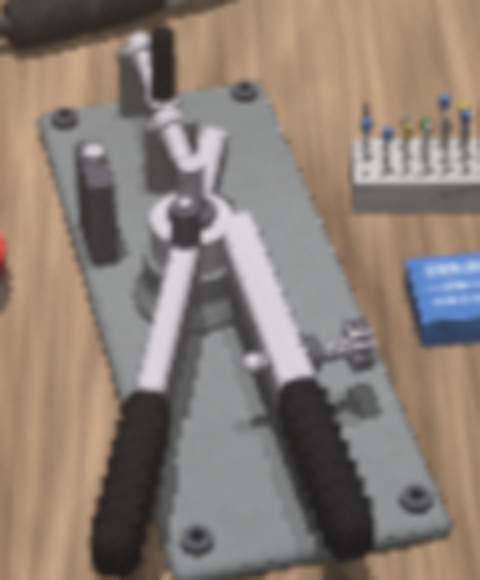

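The top crop shows the plate corners at (48,133), (618,28), (658,235) and (88,342). The knob is at (172,232), the stop tip at about (516,172) and the pin at (353,211). The side crop shows corners at (40,118), (262,85), (450,525) and (175,578), with the knob top at (162,33) and the stop tip at (255,358). Next I'll fit the pose.

```bash
cat > h.py <<'E'
import numpy as np
from station import manip
from scipy.optimize import least_squares
C={n:manip.calibration(n) for n in("top","side")}
def proj(c,X):
    q=c["R"]@X+c["t"];return np.array([c["fx"]*q[0]/q[2]+c["cx"],c["fy"]*q[1]/q[2]+c["cy"]])
def tw(p,b):  # p=x,y,th ; b mm
    b=np.array(b)/1000;c,s=np.cos(p[2]),np.sin(p[2])
    return np.array([p[0]+c*b[0]-s*b[1],p[1]+s*b[0]+c*b[1],b[2]])
off={"top":(262,215),"side":(240,225)}
px=lambda n,u:(np.array(u)+.5)/4-.5+off[n]
E
python3 - <<'E'
from h import *
P=[("top",(48,133),(180,-81,10)),("top",(618,28),(-125,-81,10)),("top",(658,235),(-125,31,10)),("top",(88,342),(180,31,10)),
("side",(40,118),(180,31,10)),("side",(262,85),(180,-81,10)),("side",(450,525),(-125,-81,10)),("side",(175,578),(-125,31,10)),
("top",(353,211),(30,-12,83))]
def fit(P):
    r=least_squares(lambda p:np.concatenate([proj(C[n],tw(p,b))-px(n,u) for n,u,b in P]),[.55,-.05,1.5],loss="soft_l1")
    print(r.x,np.round(r.fun.reshape(-1,2),1).tolist());return r.x
fit([q for q in P if q[0]=="top"]);fit([q for q in P if q[0]=="side"]);p=fit(P)
np.save("p.npy",p)
def inb(w):
    c,s=np.cos(p[2]),np.sin(p[2]);d=w[:2]-p[:2];return np.array([c*d[0]+s*d[1],-s*d[0]+c*d[1],w[2]])*1000
for nm,a,b in(("tip",(516,172),(255,358)),("knob",(172,232),(162,33)),("leverend",None,None)):
    if a:
        r=least_squares(lambda w:np.concatenate([proj(C["top"],w)-px("top",a),proj(C["side"],w)-px("side",b)]),[.55,-.05,.05])
        print(nm,inb(r.x),r.fun)
for nm,b in(("knob0",(118,-19.5,88)),("knob26",(144,-19.5,88)),("tip-18",(-55,-18,45)),("tip-8",(-55,-8,45)),("tip-28",(-55,-28,45)),("end",(30-150*np.cos(.38),-12+150*np.sin(.38),45))):
    print(nm,tw(p,b),[((proj(C[n],tw(p,b))-off[n])*4+1.5).round(0) for n in C])
print(manip.calibration("wrist"))
E
```

```text
[0.55305385 0.1783604  1.77342463] [[-1.4, -0.4], [0.6, -1.2], [1.0, 0.3], [-1.8, 0.6], [0.5, 0.3]]
[0.55215453 0.17450388 1.77079176] [[-0.9, -1.4], [0.4, -1.4], [1.3, 0.4], [-0.6, 0.6]]
[0.55257035 0.17626454 1.77098593] [[-0.4, -0.4], [1.7, -0.8], [2.0, 0.7], [-0.9, 0.6], [-0.7, -1.9], [0.5, -1.9], [1.4, -0.4], [-0.3, -0.3], [1.6, 0.5]]
tip [-51.82278809 -18.10962305  45.38574862] [ 0.02983479 -0.56390338 -0.4513583   0.0051707 ]
knob [119.86623877 -19.09185571  87.16600601] [-0.00538372  0.14142334  0.13182126  0.00169209]
knob0 [0.54821601 0.29578563 0.088     ] [array([176., 231.]), array([164.,  34.])]
knob26 [0.54304578 0.32126638 0.088     ] [array([122., 241.]), array([152.,   2.])]
tip-18 [0.58114791 0.12594235 0.045     ] [array([522., 169.]), array([255., 364.])]
tip-8 [0.57134762 0.12395379 0.045     ] [array([526., 189.]), array([230., 368.])]
tip-28 [0.5909482 0.1279309 0.045    ] [array([519., 149.]), array([279., 360.])]
end [0.53153859 0.06047003 0.045     ] [array([653., 271.]), array([130., 488.])]
{'fx': 397.6576870737059, 'fy': 397.6576870737059, 'cx': 315.90007532900324, 'cy': 241.71150246258566, 'R': array([[ 0.32834369, -0.94455762, -0.00115016],
       [-0.89341631, -0.31096091,  0.32420767],
       [-0.30659048, -0.10542397, -0.94598523]]), 't': array([-0.67546801, -0.04056486,  0.38065092])}
```

Pose found: both views agree to about 2 mm, and the knob measures x≈119 (home), z≈87. The stop tip reads about -18 mm, which is borderline, so the stroke itself has to decide. I'm moving over now, shutting the fingers and lining tool y up with the bender's -x.

Emit:
play_rows([
  [[1,-0.9,0],[0,0,0.067],-1],
  [[1,-0.9,0],[0,0,0.067],-1],
  [[1,-0.9,0],[0,0,0.067],-1],
  [[1,-0.9,0],[0,0,0.067],-1],
  [[1,-0.9,0],[0,0,0.067],-1],
  [[1,-0.9,0],[0,0,0.067],-1],
  [[1,-0.9,0],[0,0,0.067],-1],
  [[1,-0.9,0],[0,0,0.067],-1],
])

```text
clock: 0.77
eef_pos: [0.3549, -0.3962, 0.2313]
tcp_rot: [[0.978, 0.209, 0.001], [0.209, -0.978, 0.002], [0.001, -0.002, -1.0]]
contact_force: [0.6, -0.0, -0.2]
opening: 0.0003
grip_force: 0.0
```

```bash
cat >> h.py <<'E'
p=np.load("p.npy")
BR=np.array([[np.cos(p[2]),-np.sin(p[2])],[np.sin(p[2]),np.cos(p[2])]])
def st(*targets):
    s=manip.observe();R=s["tcp_rot"];e=s["eef_pos"]
    b=BR.T@(e[:2]-p[:2])*1000
    a=BR.T@R[:2,1]
    print("t",round(s["clock"],2),"bend",b.round(1),round(e[2]*1000,1),"tooly_b",a.round(3),"F_b",(BR.T@s["contact_force"][:2]).round(2),s["contact_force"][2].round(2),"open",round(s["opening"],4),"world",e.round(3))
    for t in targets: print(t,"units",(R.T@(tw(p,t)-e)/.2).round(3))
E
python3 -c "
from h import *
st((84,-19.5,200))"
```

```text
t 0.77 bend [-521.8  307.5] 231.3 tooly_b [-1.   -0.01] F_b [-0.14 -0.53] -0.23 open 0.0003 world [ 0.355 -0.396  0.231]
(84, -19.5, 200) units [ 1.665 -3.012  0.165]
```

Emit:
play_rows([
  [[0.55,-1,0.05],[0,0,0],-1],
  [[0.55,-1,0.05],[0,0,0],-1],
  [[0.55,-1,0.05],[0,0,0],-1],
  [[0.55,-1,0.05],[0,0,0],-1],
  [[0.55,-1,0.05],[0,0,0],-1],
  [[0.55,-1,0.05],[0,0,0],-1],
  [[0.55,-1,0.05],[0,0,0],-1],
])

```text
clock: 1.35
eef_pos: [0.4207, -0.1794, 0.2212]
tcp_rot: [[0.978, 0.207, 0.0], [0.207, -0.978, 0.001], [0.001, -0.001, -1.0]]
contact_force: [-0.0, 0.7, 0.4]
opening: 0.0003
grip_force: 0.0
```

Emit:
play_rows([
  [[0.55,-1,0.05],[0,0,0],-1],
  [[0.55,-1,0.05],[0,0,0],-1],
  [[0.55,-1,0.05],[0,0,0],-1],
  [[0.55,-1,0.05],[0,0,0],-1],
  [[0.55,-1,0.05],[0,0,0],-1],
  [[0.55,-1,0.05],[0,0,0],-1],
  [[0.55,-1,0.05],[0,0,0],-1],
])

```text
clock: 1.93
eef_pos: [0.4887, 0.0381, 0.2112]
tcp_rot: [[0.979, 0.206, 0.001], [0.206, -0.979, 0.002], [0.001, -0.002, -1.0]]
contact_force: [-0.5, -0.6, 0.5]
opening: 0.0001
grip_force: 0.0
```

Emit:
play_rows([
  [[0.55,-0.9,0.05],[0,0,0],-1],
  [[0.55,-0.9,0.05],[0,0,0],-1],
  [[0.55,-0.9,0.05],[0,0,0],-1],
  [[0.55,-0.9,0.05],[0,0,0],-1],
  [[0.55,-0.9,0.05],[0,0,0],-1],
  [[0.55,-0.9,0.05],[0,0,0],-1],
  [[0.55,-0.9,0.05],[0,0,0],-1],
  [[0.55,-0.9,0.05],[0,0,0],-1],
])

```text
clock: 2.6
eef_pos: [0.5599, 0.2296, 0.2004]
tcp_rot: [[0.98, 0.197, -0.001], [0.197, -0.98, -0.002], [-0.002, 0.002, -1.0]]
contact_force: [0.6, -1.3, 0.8]
opening: 0.0002
grip_force: 0.0
```

```bash
python3 - <<'E'
from h import *
import cv2
st((84,-19.5,66))
c=manip.calibration("wrist");cv2.imwrite("pics/w1.png",manip.camera("wrist")[:,:,::-1])
for b in((118,-19.5,88),(30,-12,83),(-55,-18,45),(-125,31,10),(180,31,10)):print(b,proj(c,tw(p,b)).round())
E
```

```text
t 2.6 bend [ 50.8 -17.7] 200.4 tooly_b [-1.     0.002] F_b [-1.38 -0.33] 0.82 open 0.0002 world [0.56 0.23 0.2 ]
(84, -19.5, 66) units [ 0.01  -0.168  0.672]
(118, -19.5, 88) [214. 236.]
(30, -12, 83) [344. 244.]
(-55, -18, 45) [450. 220.]
(-125, 31, 10) [509. 262.]
(180, 31, 10) [171. 263.]
```

View pics/w1.png

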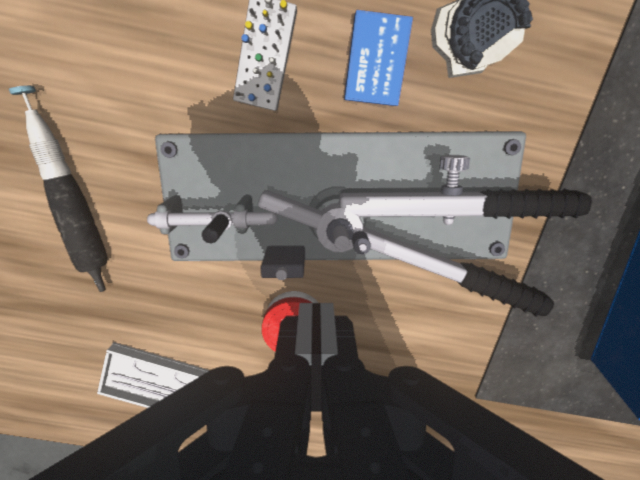

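The wrist view has the knob top at about (212,233), the pin at (343,240) and the stop tip at about (449,221), all within 3 px of what I predicted. Descending between the pin and the knob.

Emit:
play_rows([
  [[0.01,-0.168,0],[0,0,0],-1],
  [[0.01,-0.168,0.15],[0,0,0],-1],
  [[0.01,-0.168,0.3],[0,0,0],-1],
  [[0.01,-0.168,0.45],[0,0,0],-1],
  [[0.01,-0.168,0.6],[0,0,0],-1],
  [[0.01,-0.168,0.67],[0,0,0],-1],
  [[0.01,-0.168,0.67],[0,0,0],-1],
  [[0.01,-0.168,0.67],[0,0,0],-1],
])

```text
clock: 3.32
eef_pos: [0.5551, 0.2642, 0.0677]
tcp_rot: [[0.98, 0.198, 0.0], [0.198, -0.98, -0.001], [-0.0, 0.001, -1.0]]
contact_force: [1.0, 0.5, 0.2]
opening: 0.0002
grip_force: 0.0
```

```bash
python3 -c "
from h import *
st((84,-19.5,66),(144,-19.5,66))"
```

```text
t 3.32 bend [ 85.6 -20. ] 67.7 tooly_b [-1.     0.001] F_b [ 0.27 -1.09] 0.19 open 0.0002 world [0.555 0.264 0.068]
(84, -19.5, 66) units [-0.002  0.008  0.008]
(144, -19.5, 66) units [-0.003 -0.292  0.008]
```

Emit:
play_rows([
  [[0,-0.02,0],[0,0,0],-1],
  [[0,-0.04,0],[0,0,0],-1],
  [[0,-0.06,0],[0,0,0],-1],
  [[0,-0.08,0],[0,0,0],-1],
  [[0,-0.1,0],[0,0,0],-1],
  [[0,-0.12,0],[0,0,0],-1],
  [[0,-0.14,0],[0,0,0],-1],
  [[0,-0.16,0],[0,0,0],-1],
  [[0,-0.16,0],[0,0,0],-1],
])

```text
clock: 4.07
eef_pos: [0.5479, 0.2983, 0.0673]
tcp_rot: [[0.98, 0.201, 0.0], [0.201, -0.98, 0.001], [0.0, -0.001, -1.0]]
contact_force: [-0.7, 0.6, 0.2]
opening: 0.0005
grip_force: 0.1
```

```bash
python3 - <<'E'
from h import *
import cv2
st()
c=manip.calibration("wrist");cv2.imwrite("pics/w2.png",manip.camera("wrist")[:,:,::-1])
for b in((118,-19.5,88),(144,-19.5,88)):print(b,proj(c,tw(p,b)).round())
E
```

```text
t 4.07 bend [120.5 -19.7] 67.3 tooly_b [-1.    -0.002] F_b [0.73 0.54] 0.25 open 0.0005 world [0.548 0.298 0.067]
(118, -19.5, 88) [320. 357.]
(144, -19.5, 88) [247. 357.]
```

View pics/w2.png

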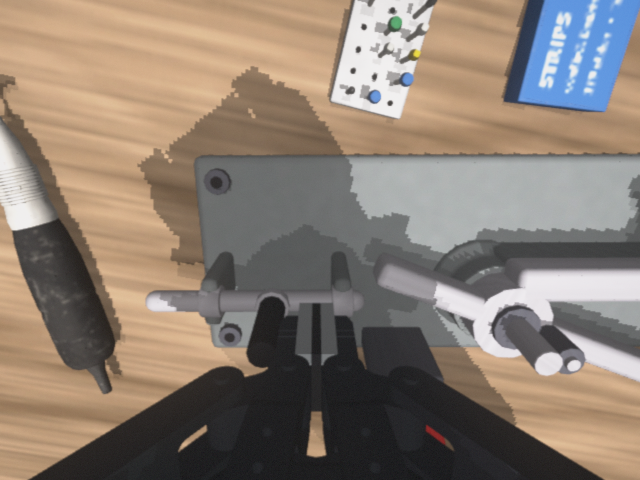

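The knob top is now at about (262,352), so it's at x≈138.6 and moving with the fingers. About 5.5 mm remains, which I'll push gently while watching the force.

Emit:
play_rows([
  [[0,-0.01,0],[0,0,0],-1],
  [[0,-0.02,0],[0,0,0],-1],
  [[0,-0.025,0],[0,0,0],-1],
  [[0,-0.025,0],[0,0,0],-1],
])

```text
clock: 4.45
eef_pos: [0.5469, 0.3019, 0.0671]
tcp_rot: [[0.98, 0.2, -0.0], [0.2, -0.98, -0.0], [-0.0, 0.0, -1.0]]
contact_force: [0.7, -0.7, 0.8]
opening: 0.0001
grip_force: 0.4
```

Emit:
play_rows([
  [[0,-0.005,0],[0,0,0],-1],
  [[0,-0.005,0],[0,0,0],-1],
])

```text
clock: 4.62
eef_pos: [0.5468, 0.3028, 0.0671]
tcp_rot: [[0.98, 0.199, -0.0], [0.199, -0.98, -0.0], [-0.0, 0.0, -1.0]]
contact_force: [-0.3, -1.1, -0.9]
opening: -0.0001
grip_force: 0.6
```

```bash
python3 -c "
from h import *
st()"
```

```text
t 4.62 bend [125.2 -19.5] 67.1 tooly_b [-1.    -0.001] F_b [-1.   0.5] -0.87 open -0.0001 world [0.547 0.303 0.067]
```

Emit:
play_rows([
  [[0,-0.005,0],[0,0,0],-1],
  [[0,-0.01,0],[0,0,0],-1],
])

```text
clock: 4.78
eef_pos: [0.5464, 0.3046, 0.0671]
tcp_rot: [[0.98, 0.199, -0.0], [0.199, -0.98, -0.001], [-0.001, 0.0, -1.0]]
contact_force: [-0.6, -1.5, 0.5]
opening: 0.0002
grip_force: 0.8
```

Emit:
play_rows([
  [[0,-0.005,0],[0,0,0],-1],
  [[0,-0.01,0],[0,0,0],-1],
])

```text
clock: 4.95
eef_pos: [0.5463, 0.3051, 0.067]
tcp_rot: [[0.98, 0.199, -0.001], [0.199, -0.98, -0.003], [-0.001, 0.003, -1.0]]
contact_force: [0.6, -6.4, 2.0]
opening: 0.0001
grip_force: 3.3
```

```bash
python3 -c "
from h import *
st()"
```

```text
t 4.95 bend [127.5 -19.5] 67.0 tooly_b [-1.  0.] F_b [-6.41  0.65] 2.04 open 0.0001 world [0.546 0.305 0.067]
```

The force rose to 6.4 N with no further travel, and the fingers are at 127.5. With the ~10.5 mm finger half-thickness and 6 mm knob radius, that puts the knob at 144, so the bolt is fully back. I'll back off and go up.

Emit:
play_rows([
  [[0,0.03,0],[0,0,0],-1],
  [[0,0.05,0],[0,0,0],-1],
  [[0,0.05,-0.15],[0,0,0],-1],
  [[0,0.05,-0.35],[0,0,0],-1],
  [[0,0.05,-0.55],[0,0,0],-1],
  [[0,0.05,-0.6],[0,0,0],-1],
  [[0,0.05,-0.6],[0,0,0],-1],
])

```text
clock: 5.53
eef_pos: [0.5503, 0.2995, 0.1923]
tcp_rot: [[0.98, 0.2, 0.008], [0.2, -0.98, 0.006], [0.009, -0.004, -1.0]]
contact_force: [-0.4, -0.6, -0.6]
opening: 0.0003
grip_force: 0.0
```

```bash
python3 - <<'E'
from h import *
import cv2
st((-113,88,185),(-113,88,33))
c=C["top"]
from scipy.optimize import fsolve
w=fsolve(lambda w:proj(c,np.array([w[0],w[1],.026]))-[341,320],[.5,.1]);print("tin",BR.T@(w-p[:2])*1000)
cal=manip.calibration("wrist");im=manip.camera("wrist")[:,:,::-1]
u=proj(cal,tw(p,(131,-19.5,80))).astype(int);print(u,[proj(cal,tw(p,(x,-19.5,88))).round() for x in(118,144)])
cv2.imwrite("pics/w3.png",im)
E
```

```text
t 5.53 bend [121.2 -22.2] 192.3 tooly_b [-1.    -0.001] F_b [-0.49  0.46] -0.59 open 0.0003 world [0.55  0.299 0.192]
(-113, 88, 185) units [-0.553  1.171  0.026]
(-113, 88, 33) units [-0.56   1.174  0.786]
tin [68.53479994 89.36080374]
[300 244] [array([320., 248.]), array([280., 248.])]
```

View pics/w3.png

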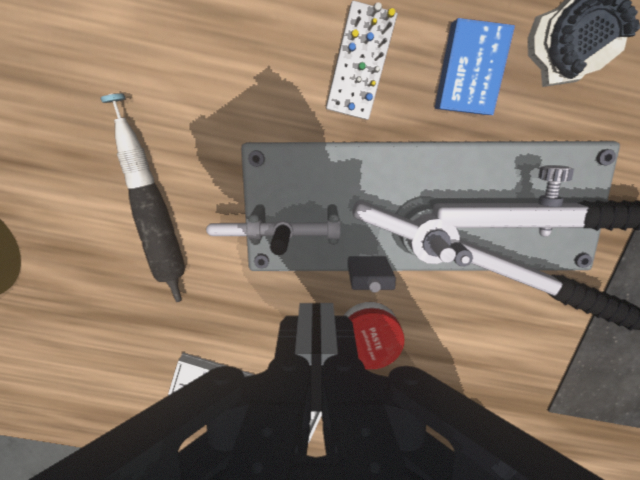

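The knob top is at (280,243), which matches the drawn-back prediction of (280,248). Moving to the outer side of the lever.

Emit:
play_rows([
  [[-0.4,0.9,0.02],[0,0,0],-1],
  [[-0.4,0.9,0.02],[0,0,0],-1],
  [[-0.4,0.9,0.02],[0,0,0],-1],
  [[-0.4,0.9,0.02],[0,0,0],-1],
  [[-0.4,0.9,0.02],[0,0,0],-1],
  [[-0.4,0.9,0.02],[0,0,0],-1],
  [[-0.4,0.9,0.02],[0,0,0],-1],
])

```text
clock: 6.17
eef_pos: [0.5047, 0.1025, 0.1818]
tcp_rot: [[0.981, 0.195, -0.002], [0.195, -0.981, -0.001], [-0.003, 0.0, -1.0]]
contact_force: [-0.5, 0.6, 0.7]
opening: -0.0001
grip_force: 0.0
```

```bash
python3 -c "
from h import *
st((-113,88,185),(-113,88,33))"
```

```text
t 6.17 bend [-62.8  61.6] 181.8 tooly_b [-1.     0.004] F_b [0.66 0.34] 0.69 open -0.0001 world [0.505 0.102 0.182]
(-113, 88, 185) units [-0.131  0.251 -0.016]
(-113, 88, 33) units [-0.129  0.251  0.744]
```

Emit:
play_rows([
  [[-0.13,0.25,0],[0,0,0],-1],
  [[-0.13,0.25,0],[0,0,0],-1],
  [[-0.13,0.25,0.1],[0,0,0],-1],
  [[-0.13,0.25,0.25],[0,0,0],-1],
  [[-0.13,0.25,0.4],[0,0,0],-1],
  [[-0.13,0.25,0.55],[0,0,0],-1],
  [[-0.13,0.25,0.7],[0,0,0],-1],
  [[-0.13,0.25,0.74],[0,0,0],-1],
  [[-0.13,0.25,0.74],[0,0,0],-1],
  [[-0.13,0.25,0.74],[0,0,0],-1],
])

```text
clock: 7.0
eef_pos: [0.4905, 0.0519, 0.0354]
tcp_rot: [[0.98, 0.201, -0.0], [0.201, -0.98, 0.001], [-0.0, -0.001, -1.0]]
contact_force: [0.9, -0.2, 1.0]
opening: -0.0002
grip_force: 0.0
```

```bash
python3 -c "
from h import *
st((-113,40,33),(-113,8,33))"
```

```text
t 7.0 bend [-109.5   85.6] 35.4 tooly_b [-1.    -0.002] F_b [-0.38 -0.81] 0.95 open -0.0002 world [0.49  0.052 0.035]
(-113, 40, 33) units [0.228 0.018 0.012]
(-113, 8, 33) units [0.388 0.019 0.012]
```

Emit:
play_rows([
  [[0.025,0.015,0.01],[0,0,0],-1],
  [[0.05,0.015,0.01],[0,0,0],-1],
  [[0.075,0.015,0.01],[0,0,0],-1],
  [[0.1,0.015,0.01],[0,0,0],-1],
  [[0.12,0.015,0.01],[0,0,0],-1],
  [[0.14,0.015,0.01],[0,0,0],-1],
  [[0.16,0.015,0.01],[0,0,0],-1],
  [[0.18,0.015,0.01],[0,0,0],-1],
  [[0.2,0.015,0.01],[0,0,0],-1],
  [[0.22,0.015,0.01],[0,0,0],-1],
  [[0.24,0.015,0.01],[0,0,0],-1],
  [[0.25,0.015,0.01],[0,0,0],-1],
])

```text
clock: 8.0
eef_pos: [0.5396, 0.0569, 0.033]
tcp_rot: [[0.98, 0.199, -0.001], [0.199, -0.98, -0.001], [-0.002, 0.001, -1.0]]
contact_force: [-5.6, -2.2, 0.3]
opening: -0.0001
grip_force: 2.4
```

```bash
python3 -c "
from h import *
st((-113,8,33))"
```

```text
t 8.0 bend [-114.4   36.4] 33.0 tooly_b [-1. -0.] F_b [-1.02  5.88] 0.31 open -0.0001 world [0.54  0.057 0.033]
(-113, 8, 33) units [ 0.142 -0.007 -0.   ]
```

Emit:
play_rows([
  [[0.015,0,0],[0,0,0],-1],
  [[0.03,0,0],[0,0,0],-1],
  [[0.045,0,0],[0,0,0],-1],
  [[0.06,0,0],[0,0,0],-1],
  [[0.075,0,0],[0,0,0],-1],
  [[0.085,0,0],[0,0,0],-1],
])

```text
clock: 8.5
eef_pos: [0.5558, 0.0595, 0.0328]
tcp_rot: [[0.98, 0.199, -0.003], [0.199, -0.98, -0.002], [-0.003, 0.002, -1.0]]
contact_force: [-5.0, -4.7, 1.2]
opening: -0.0001
grip_force: 2.9
```

Emit:
play_rows([
  [[0.01,0,0],[0,0,0],-1],
  [[0.015,0,0],[0,0,0],-1],
])

```text
clock: 8.67
eef_pos: [0.5587, 0.0599, 0.0328]
tcp_rot: [[0.98, 0.198, -0.003], [0.198, -0.98, -0.002], [-0.003, 0.002, -1.0]]
contact_force: [-4.4, -5.0, 1.2]
opening: -0.0
grip_force: 2.9
```

```bash
python3 -c "
from h import *
st((-113,8,33))"
```

```text
t 8.67 bend [-115.3   17.2] 32.8 tooly_b [-1.     0.001] F_b [-4.07  5.34] 1.17 open -0.0 world [0.559 0.06  0.033]
(-113, 8, 33) units [ 0.046 -0.011 -0.001]
```

Emit:
play_rows([
  [[0.01,0,0],[0,0,0],-1],
  [[0.015,0,0],[0,0,0],-1],
])

```text
clock: 8.83
eef_pos: [0.5604, 0.06, 0.0328]
tcp_rot: [[0.98, 0.198, -0.005], [0.198, -0.98, -0.004], [-0.006, 0.002, -1.0]]
contact_force: [-9.2, -4.8, 6.3]
opening: 0.0001
grip_force: 4.9
```

Emit:
play_rows([
  [[0.007,0,0],[0,0,0],-1],
  [[0.01,0,0],[0,0,0],-1],
])

```text
clock: 9.0
eef_pos: [0.5608, 0.0601, 0.0327]
tcp_rot: [[0.98, 0.198, -0.009], [0.198, -0.98, -0.005], [-0.009, 0.003, -1.0]]
contact_force: [-12.6, -5.5, 8.6]
opening: -0.0002
grip_force: 6.5
```

```bash
python3 -c "
from h import *
st((-113,8,33))"
```

```text
t 9.0 bend [-115.5   15.1] 32.7 tooly_b [-1.     0.001] F_b [-2.94 13.42] 8.59 open -0.0002 world [0.561 0.06  0.033]
(-113, 8, 33) units [ 0.035 -0.013 -0.002]
```

The lever has stopped: 13 N, no further travel, TCP at y≈15. I'll look while it's held here.

```bash
python3 - <<'E'
from h import *
import cv2
cal=manip.calibration("wrist");im=manip.camera("wrist")[:,:,::-1]
t=manip.camera("top")[:,:,::-1];s=manip.camera("side")[:,:,::-1]
a=cv2.resize(t[215:305,372:452],None,fx=4,fy=4,interpolation=cv2.INTER_CUBIC)
b=cv2.resize(s[270:375,290:340+30],None,fx=4,fy=4,interpolation=cv2.INTER_CUBIC)
cv2.imwrite("pics/press_w.png",im)
for n,x in(("barTop sleeve edge",[(-100,-21,54),(-150,-21,54)]),("tip",[(-55,-18,45)])):print(n,[proj(cal,tw(p,q)).round() for q in x])
E
```

```text
barTop sleeve edge [array([265., 265.]), array([418., 264.])]
tip [array([140., 263.])]
```

View pics/press_w.png

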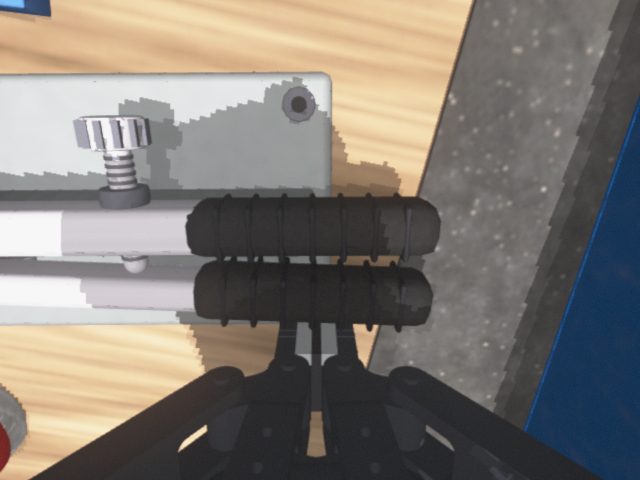

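The tip, at (134,266), appears to touch the lever, and there is a narrow gap between the sleeves at y≈255–262. I'll enlarge that part to be sure.

```bash
python3 - <<'E'
import cv2
a=cv2.imread("pics/press_w.png")[225:325,90:450];a=cv2.convertScaleAbs(cv2.resize(a,None,fx=2.2,fy=5.5,interpolation=cv2.INTER_CUBIC),alpha=1.5,beta=20);cv2.imwrite("pics/press_c.png",a)
E
```

```text
(no output)
```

View pics/press_c.png

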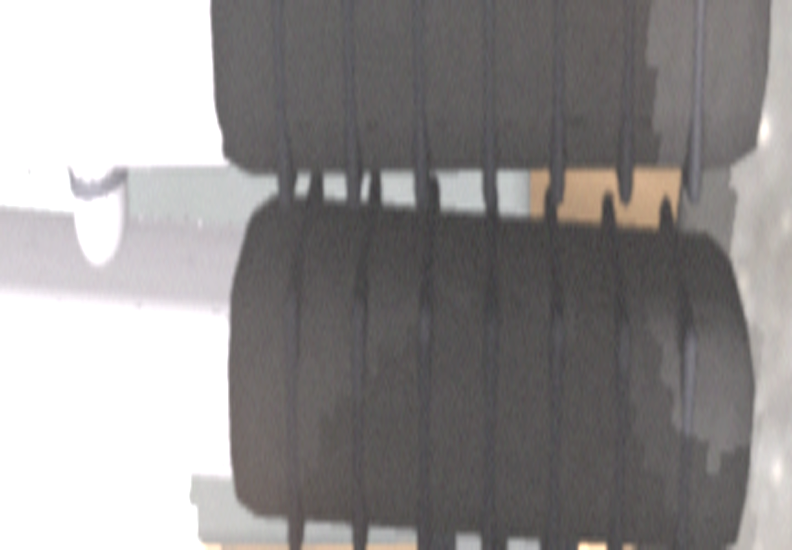

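The sleeves don't touch. There is an open wedge between them (table visible), widening from about 2 mm to about 4 mm towards the end, and the tip is on the lever's inner face. The lever therefore stopped short at the screw, so the bolt stays drawn back. Releasing slowly.

Emit:
play_rows([
  [[-0.03,0,0],[0,0,0],-1],
  [[-0.06,0,0],[0,0,0],-1],
  [[-0.09,0,0],[0,0,0],-1],
  [[-0.12,0,0],[0,0,0],-1],
  [[-0.15,0,0],[0,0,0],-1],
  [[-0.18,0,0],[0,0,0],-1],
  [[-0.22,0,0],[0,0,0],-1],
  [[-0.26,0,0],[0,0,0],-1],
  [[-0.3,0,0],[0,0,0],-1],
  [[-0.34,0,0],[0,0,0],-1],
  [[-0.4,0,0],[0,0,0],-1],
  [[-0.4,0,0],[0,0,0],-1],
])

```text
clock: 10.15
eef_pos: [0.4846, 0.0451, 0.0336]
tcp_rot: [[0.98, 0.199, 0.0], [0.199, -0.98, -0.002], [-0.0, 0.002, -1.0]]
contact_force: [-0.6, -0.9, 0.2]
opening: 0.0002
grip_force: 0.0
```

Emit:
play_rows([
  [[0,0,-0.1],[0,0,0],-1],
  [[0,0,-0.25],[0,0,0],-1],
  [[0,0,-0.4],[0,0,0],-1],
  [[-0.2,0,-0.6],[0,0,0],-1],
  [[-0.4,0,-0.8],[0,0,0],-1],
  [[-0.4,0,-0.8],[0,0,0],-1],
  [[-0.4,0,-0.8],[0,0,0],-1],
  [[-0.4,0,-0.8],[0,0,0],-1],
  [[-0.4,0,-0.8],[0,0,0],-1],
])

```text
clock: 10.9
eef_pos: [0.4086, 0.0303, 0.1936]
tcp_rot: [[0.98, 0.199, 0.002], [0.199, -0.98, -0.0], [0.002, 0.001, -1.0]]
contact_force: [-0.2, -0.2, -0.0]
opening: -0.0
grip_force: 0.0
```

```bash
python3 - <<'E'
from h import *
import cv2
st()
s=manip.camera("side")[:,:,::-1]
t=manip.camera("top")[:,:,::-1]
a=cv2.resize(t[215:305,262:452],None,fx=4,fy=4,interpolation=cv2.INTER_CUBIC)
b=cv2.resize(s[225:370,200:420],None,fx=1.6,fy=1.6)
o=np.zeros((600,760,3),np.uint8);o[:360]=a;o[360:592,:352]=b;o[360:592,360:760]=cv2.resize(t[180:340,200:476],(400,232))
cv2.imwrite("pics/end.png",o)
E
```

```text
t 10.9 bend [-114.4  170.1] 193.6 tooly_b [-1.  0.] F_b [-0.13  0.22] -0.03 open -0.0 world [0.409 0.03  0.194]
```

View pics/end.png

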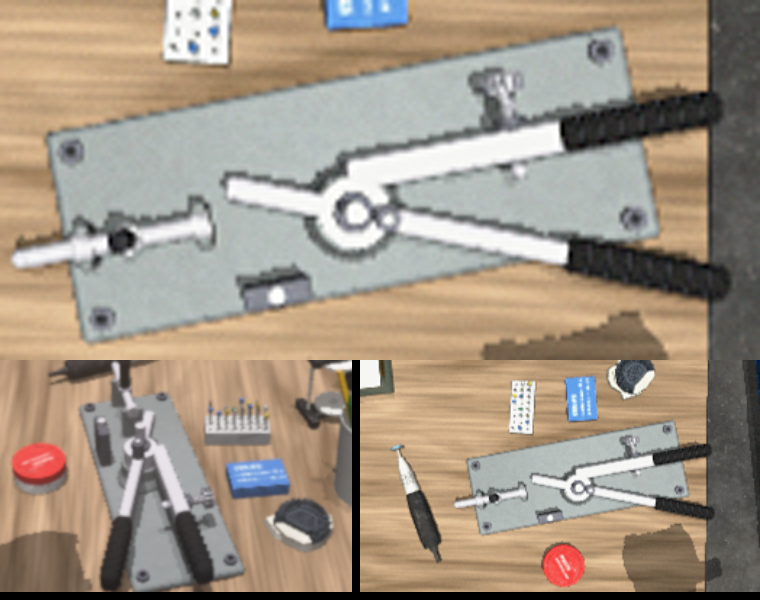

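The lever is fully back out, with its end at (725,285) as before. The knob is at (122,240), matching the drawn-back prediction of (122,241), and the surrounding objects haven't moved. Handing in.

```bash
python3 -c "
from station import manip
print(manip.hand_in())"
```

```text
the job is handed in; nothing more can be done
None
```

The dry-stroke check is done and handed in: I drew the bolt fully back, the lever stopped a few millimetres short of the bar at its stop screw and sprang right back out, so I left the bolt drawn back, ready for work.

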